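# Secure the parting-soap bottle and prime its pump

## Task

The new bottle of parting soap for the plaster moulds stands in its green bench bracket: first swing the steel keeper bar across the bottle's neck until it clicks into its spring catch and stays there by itself, and only then prime the pump with at least two full strokes, each time pressing the cap straight down until you feel its stop, holding it there for about half a second, and letting it spring all the way up again. Do not force anything (never push the keeper or the cap harder than about 4 kg), and leave the cup standing under the spout and the other things on the bench where they are.

Things in the scene. Friction and masses are not known exactly. Their poses are not given: they have to be found in the camera images.
- bracket: Green steel bench bracket screwed to the bench, base plate 157 x 128 x 6 mm (from 50 mm in front of the bottle's axis to 107 mm behind it); a white pump bottle (64 mm diameter, blue band, black screw collar) stands fixed in it between two upright cheeks. Origin: on the bench under the bottle's axis; -x is its front, z up. Its tallest part is the pump cap (190 mm).
- keeper_pin (a point): The vertical hinge pin of the keeper on the bracket's left cheek, 120 mm above the bench. Its axes are the bracket's.
- keeper (a joint): Keeper angle in rad: 0 when closed across the neck and caught (it may rest up to 0.03 off), growing to 1.55 as it opens toward the bracket's front. A weak spring swings it open again whenever it is not caught; riding over the catch takes about 3 to 8 N at the tab, over the last 0.2 rad.
- keeper_tab (a point): Centre of the front (pushing) face of the red thumb tab at the keeper's free end, 121 mm from the pin axis, 134 mm above the bench. Tab: 26 mm along the bar, 6 mm thick, z 114 to 148 mm; steel bar: 6 mm thick, z 114 to 126 mm. Site axes: -y points outward along the bar, -x out of the pushing face; to close, push the tab along its +x.
- pump (a joint): How far the pump cap is down, in m: 0 is fully up. A spring pushes it up with about 3 N at the top and 6.5 N at the bottom; an orange dosing clip on the stem, set at a different height each time, stops it somewhere between 8 and 18 mm.
- pump_cap: Black round pump cap, 33 mm diameter, 20 mm high, that slides straight up and down; its origin is the centre of its underside. A spout runs from it to the bracket's back, a little left, 75 mm from the axis.
- pump_top (a point): Centre of the flat top of the pump cap, where it is pressed; 190 mm above the bench when up.
- keeper_bar: The keeper bar with its tab; origin on the pin axis at mid height of the bar (120 mm above the bench), axes as for keeper_tab.
- cup: Small unglazed clay cup, 63 mm diameter, 55 mm high, standing loose on the bracket's base plate behind the bottle, under the spout; origin at the centre of its underside, z up.
- jar_red: Loose white glaze jar with a red lid, 65 mm diameter, 91 mm high; a bystander. Origin at the centre of its underside.
- tile_blue: Loose L-shaped test tile with a blue upright face, 38 x 40 x 58 mm; a bystander. Origin at the centre of its underside.
- rib_red: Loose red rubber rib, 43 x 92 x 9 mm, lying flat; a bystander. Origin at the centre of its underside.
- spout_tip (a point): Open end of the spout, which points down over the cup, 159 mm above the bench when the pump is up.
- catch (a point): Tip of the brass bolt of the spring catch on the right cheek, 120 mm above the bench. The bar rides over the bolt's bevelled nose, pushing it down, and the bolt (9.5 mm wide) rises again behind the bar. It needs no touching: keep the fingers on the tab, 33 mm farther out.
Not all that is in view belongs to the job. What is shaped like the cup but orange or yellow is not meant.

How it is judged:
On the way, in this order (a step that is already met when the one before it is completed fails the run):
1. the keeper rests in its catch, untouched (value of joint keeper below 0.05 rad and contact force between each of the arm, the fingers and keeper_bar below 0.3 N), for 0.3 s.
2. the cap is pressed against its stop (more than the spring alone: over 10 N) (value of joint pump above 0.006 m and contact force between any of the fingers, the arm and pump_cap above 10 N), for 0.2 s.
3. the cap has sprung up again (value of joint pump below 0.0015 m), for 0.1 s.
4. the cap is pressed against its stop a second time (all of step 2), for 0.2 s.
At the end, for the whole second after the job is handed in: The keeper is held by its catch (less than 0.05 rad from closed), the pump cap is fully up (within 1.5 mm) after two full strokes, and the cup stands upright with its middle within 22 mm of the spout's tip, seen from above (value of joint keeper below 0.05 rad and value of joint pump below 0.0015 m and angle between cup's own z axis and vertical below 0.1 rad and horizontal distance between cup and spout_tip below 0.022 m and linear speed of cup below 0.02 m/s); the robot touches nothing.
It fails at once if the pump is pressed (over 4 mm) while the keeper is not closed (value of joint pump above 0.004 m and value of joint keeper above 0.06 rad).
It fails at once if the pump cap is pressed with more than 40 N (contact force between any of the fingers, the arm and pump_cap above 40 N).
It fails at once if the keeper is pushed with more than 40 N (contact force between any of the fingers, the arm and keeper_bar above 40 N).
It fails at once if the cup is knocked over or a bystander is moved more than 20 mm (angle between cup's own z axis and vertical above 0.4 rad or distance of any of jar_red, tile_blue, rib_red from where it was at the start of the episode above 0.02 m).
It also fails if it takes over 72 s, if anything falls off the work surface, if the arm or the gripper's body presses on something with over 40 N, if the wrist force passes 120 N, or if a joint passes its speed limit or range.

## Robot

A 6-joint arm with a two-finger parallel gripper is mounted at the origin on a cart in front of the work surface, level with it; the furniture and walls round the work are solid. World frame = base frame: x ahead of the robot, y to its left, z up, the work surface at z = 0. Lengths are in m, angles in rad, forces in N, time in s.
With the tool pointing down it reaches from about 0.35 to 0.975 m from the base axis. Payload 4.9 kg.
Tool frame: the origin (TCP) lies at the very end of the fingers, on their centre line; the grasp point (between the pads) lies 19 mm behind it; z points along the fingers, y is the line along which they close (so a half turn about z gives the same grasp; the last joint's range is limited). The gripper opens to 85 mm and grips with 20 to 120 N. Pads are 22 mm wide; open, the fingers measure 114 mm over their backs; the gripper's body (76 mm by 85 mm) begins 54 mm behind the grasp point. The pads swing forward as they close: fully open they stand 13 mm farther back than shut.
Start: joints at [-1.324, 0.053, 1.613, -0, 1.476, -0.119], TCP at [0.224, -0.584, 0.231] pointing down, gripper open.
Joint ranges: [-3.01, 3.01], [-1.01, 2.22], [0.06, 2.58], [-1.02, 4.17], [0.09, 2.62], [-3.14, 3.14]. Speed limits (rad/s): [2.57, 2.57, 3.14, 3.14, 3.14, 3.14].

## Interface

Orientations are given as a unit quaternion [w, x, y, z].
In Python, from plant import monitor, vision, manip gives the robot as it stands. The module is installed in compiled form; this text tells all that it offers.
- The arm moves only by the tool arm_command, never from a script. Its argument "rows" is a list of rows, each a list of 3 entries, a list of its own where there are three numbers: the finger opening in mm, from 0 to 85.4, then the shift along the world's x, y, z in units of 30 cm (1.0 is 30 cm), then the turn, a rotation vector about the world's x, y, z in units of pi/2 rad (1.0 is pi/2 rad). In form: [[claw, [x, y, z], [wx, wy, wz]], ...]. A call has 1 to 12 rows; each row is the pose to reach, as a shift and turn from the pose commanded when the call began; what a row does not reach only later rows make up. A row lasts 1/12 s, in which the tool goes at most 41.7 mm and 7.16 degrees, less where a joint would pass 70% of its speed; a pose out of reach is approached as far as the arm can. A call with a number of a shift or a turn outside -1 to 1 is refused whole. A call with a gripper value outside its range is refused whole. The fingers move at their own pace and stop on an object; the grip force is fixed at half the most. Time passes only in rows, so rows that repeat a pose let the fingers close. It gives the time, the measured TCP pose, the force, the opening and the grip force at its end, in the units of the state.
- monitor.state(): the state, without advancing time (a new reading comes with each control period).
- vision.grab_frame(name): name is "side" or "top" or "wrist"; returns a dict with "color" (400x640x3 uint8, red, green, blue), "z_map" (400x640 float32, m along the optical axis (not along the pixel's ray), 0 where there is no reading), "mtx" (3x3 intrinsics, pixels), "R" (3x3) and "t" (3): a world point X has camera coordinates R X + t. Camera axes: x right, y down, z forward; pixel columns grow to the right and rows downward; lengths in m; the calibration is good to about 2 mm. A picture is of the moment at which its call begins.
- manip.job_done(): hands the job in; it is judged then, once.
The state is a dict: "time": time; "joint_pos": joint angles; "joint_vel": joint speeds; "joint_efforts": joint torques, N m; "tool_pos": TCP position; "tool_rot": TCP orientation; "contact_force": force on the tool from outside, world axes, zero at the start; "ft_torque": the same for the moment, N m; "gripper_width": opening from 0.0 (shut) to 1.0 (fully open); "grasp_force": force on a finger pad.
Only numpy, scipy, OpenCV 4.12 (cv2) and the standard library are available. Lean on these libraries where they do the work, as an engineer would, in place of code of your own. Each camera call takes 0.05 s, during which the arm holds its last target. There are 200 camera calls.

## Working session

There is one attempt and no reset: what is moved stays moved. The work goes in short steps, Python scripts to look and compute and a tool call to move; the robot and the scene stay as the last step left them, time stands still between calls to the robot, and variables do not carry over. Pictures are saved under pics/ and viewed, at most 10 in all, crops included, and the job is handed in when it is done.

Besides the shell and the picture viewer there is one more tool, called after "Emit:" in YAML: its name, and indented under it one key for each argument. arm_command: Moves the arm, as the interface text tells. Shifts and turns lie within -1 to 1; 1 stands for 30 cm of shift or pi/2 rad of turn. Its arguments: {"type":"object","properties":{"rows":{"type":"array"}},"required":["rows"]}

```bash
mkdir -p pics
cat > h.py <<'E'
from plant import monitor, vision, manip
import numpy as np, cv2
def grab(n):
    f=vision.grab_frame(n); return f
def cloud(f):
    z=f["z_map"]; K=f["mtx"]; v,u=np.indices(z.shape)
    P=np.stack([(u-K[0,2])/K[0,0]*z,(v-K[1,2])/K[1,1]*z,z],-1)
    return (P-f["t"])@f["R"]   # R^T (P-t)
def save(f,n): cv2.imwrite("pics/"+n,f["color"][...,::-1])
E
python3 - <<'E'
from h import *
print(monitor.state())
a=grab("top");b=grab("side")
np.savez("f0.npz",**{k+n:f[k] for n,f in(("t",a),("s",b)) for k in f})
for f in(a,b): print(f["mtx"].tolist(),f["R"].round(3).tolist(),f["t"].tolist())
save(a,"top0.png");save(b,"side0.png")
E
```

```text
{'time': 0.0, 'joint_pos': array([-1.32401379e+00,  5.33614606e-02,  1.61430535e+00, -1.21740848e-05,
        1.47600476e+00, -1.19009479e-01]), 'joint_vel': array([-5.19775011e-05,  8.84520936e-04,  8.55060313e-04, -1.36252495e-03,
       -5.21340577e-04, -1.71603666e-03]), 'joint_efforts': array([-1.14654864e-03, -3.93670321e+01, -3.70178211e+01, -2.08903957e-04,
        7.05042956e-03, -3.87562537e-06]), 'tool_pos': array([ 0.22339239, -0.58303869,  0.23005339]), 'tool_rot': array([-1.03695295e-03,  9.83320460e-01,  1.81878510e-01, -7.24090982e-05]), 'contact_force': array([ 0.78235954, -0.66658872, -0.54019877]), 'ft_torque': array([-0.013331  , -0.0476247 , -0.03153901]), 'grasp_force': 0.0, 'gripper_width': 0.9990702015907418}
[[488.7838365245518, 0.0, 318.98003921018733], [0.0, 488.7838365245518, 209.53218251227509], [0.0, 0.0, 1.0]] [[0.02, -1.0, 0.004], [-0.983, -0.021, -0.182], [0.182, -0.0, -0.983]] [0.003938793291102901, 0.5673055147252074, 1.188965686641353]
[[384.74759424379806, 0.0, 320.9121179621369], [0.0, 384.74759424379806, 200.619450625886], [0.0, 0.0, 1.0]] [[-0.998, -0.064, 0.004], [-0.037, 0.522, -0.852], [0.053, -0.85, -0.523]] [0.5611543616350456, 0.12467788602760603, 1.0165975498236228]
```

View pics/top0.png

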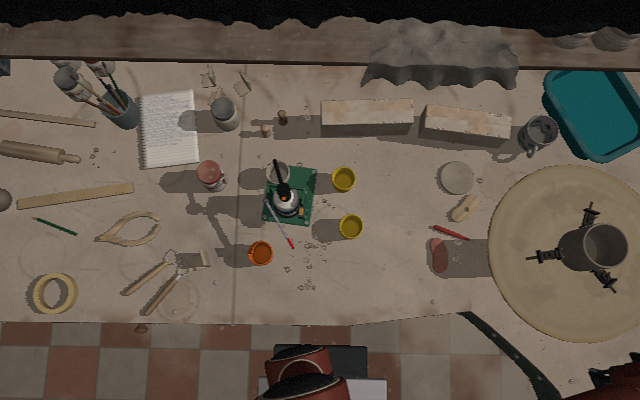

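View pics/side0.png

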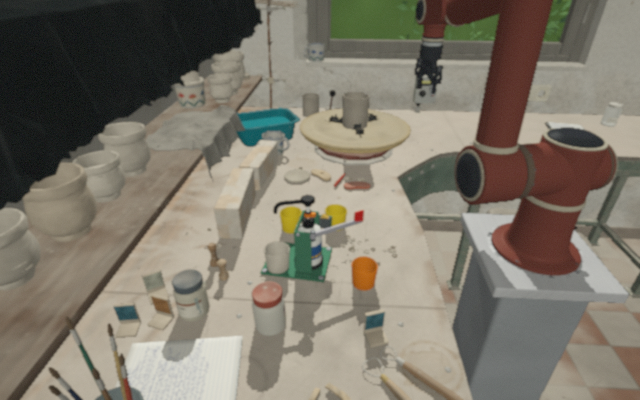

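Top view: the bracket is at (288,197), the cap at about (284,190) with its spout running to (276,165), the red tab at (291,243), the clay cup at (278,172), the red-lid jar at (210,175) and the tile at (205,258). Candidates for the cup are clay (278,172), yellow (343,179) and (351,226), and orange (260,252). I choose the clay one, which stands on the green plate. Red tab candidates are the tab (291,243), the pencil (450,233) and the rib (438,255). I choose the one at the bar's end and will check it in a crop.

Run:
```python
from h import *
d=np.load("f0.npz")
F={n:{k:d[k+n] for k in("color","z_map","mtx","R","t")} for n in "ts"}
c1=cv2.resize(F["t"]["color"][145:265,225:365],None,fx=4,fy=4,interpolation=3)
c2=cv2.resize(F["s"]["color"][185:305,240:400],None,fx=2.5,fy=2.5)
im=np.zeros((480+0,560,3),np.uint8);im[:]=c1
cv2.imwrite("pics/crop0.png",im[...,::-1])
for n in "ts":
    f=F[n];P=cloud(f);hsv=cv2.cvtColor(f["color"],cv2.COLOR_RGB2HSV);H,S,V=[hsv[...,i].astype(int) for i in range(3)]
    box=(abs(P[...,0]-.6)<.25)&(abs(P[...,1]-.07)<.2)
    for nm,m in (("tab",((H<6)|(H>174))&(S>170)&(V>90)),("green",(H>55)&(H<95)&(S>110)),("black",(V<45)&(P[...,2]>.17))):
        m=m&box&(f["z_map"]>0)
        nl,L,st,ce=cv2.connectedComponentsWithStats(m.astype(np.uint8))
        for i in range(1,nl):
            if st[i,4]>8:
                q=P[L==i]; print(n,nm,ce[i].round(1),st[i,4],np.median(q,0).round(4),q.min(0).round(3),q.max(0).round(3))
P=cloud(F["t"]);m=(P[...,2]>.183)&(P[...,2]<.2)&(abs(P[...,0]-.6)<.25)&(abs(P[...,1]-.07)<.1)
q=P[m];print("cap",len(q),q.mean(0),q.min(0),q.max(0))
m=(P[...,2]>.003)&(P[...,2]<.012)
```

```text
t tab [290.6 243.4] 21 [0.4697 0.081  0.146 ] [0.461 0.074 0.   ] [0.484 0.086 0.15 ]
t green [299.5 193.9] 761 [0.6207 0.0624 0.006 ] [ 0.533  0.028 -0.003] [0.693 0.143 0.129]
t green [270.2 190.2] 91 [0.6093 0.14   0.095 ] [0.581 0.113 0.003] [0.649 0.153 0.19 ]
t green [267.7 213.9] 79 [0.5608 0.1514 0.0058] [ 0.542  0.13  -0.   ] [0.585 0.163 0.104]
t black [264.   24.2] 127 [0.8459 0.1248 0.4367] [0.839 0.112 0.426] [0.85  0.143 0.451]
t black [280.7 183. ] 238 [0.5941 0.105  0.1887] [0.572 0.084 0.18 ] [0.66  0.124 0.195]
s tab [358.5 215.8] 49 [0.469  0.0843 0.1357] [0.462 0.079 0.125] [0.478 0.09  0.148]
s green [310.3 251.9] 11 [0.5777 0.131  0.0673] [0.577 0.129 0.052] [0.581 0.149 0.08 ]
s green [305.6 254.1] 14 [0.5876 0.1463 0.0651] [0.581 0.144 0.055] [0.597 0.149 0.076]
s green [302.2 264.4] 10 [0.5975 0.144  0.0326] [0.593 0.143 0.023] [0.603 0.147 0.042]
s green [307.6 268.8] 13 [0.5837 0.147  0.0228] [0.581 0.145 0.008] [0.588 0.149 0.034]
s black [165.6  88.2] 100 [0.8464 0.1335 0.4375] [0.841 0.12  0.425] [0.85  0.146 0.451]
s black [306.  202.1] 29 [0.5887 0.1147 0.1871] [0.576 0.107 0.182] [0.605 0.118 0.19 ]
cap 247 [0.60184399 0.1044549  0.18836128] [0.57195202 0.08447274 0.18317613] [0.65674651 0.12398241 0.1950063 ]
```

View pics/crop0.png

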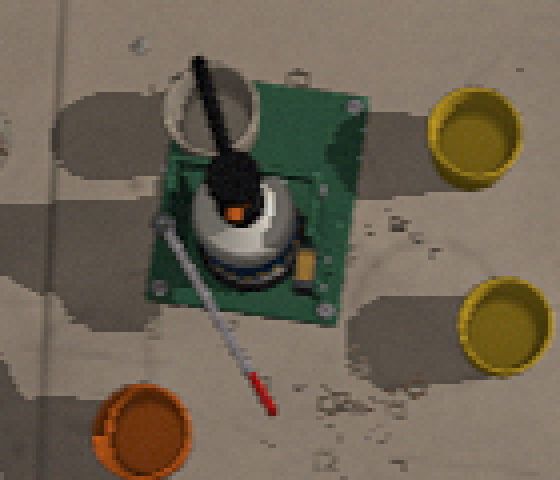

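The crop confirms these picks. It shows the plate corners at crop pixels (368,97), (335,325) and (147,300), the hinge pin at (165,222), the red tab at the bar's end at (262,395), the brass catch at (305,268), the cap at (235,175) and the clay cup under the spout. Next I work out the geometry.

```bash
cat >> h.py <<'E'
def ray(f,uv,z):
    K=f["mtx"];R=f["R"];C=-R.T@f["t"]
    d=R.T@np.array([(uv[0]-K[0,2])/K[0,0],(uv[1]-K[1,2])/K[1,1],1]); return C+d*(z-C[2])/d[2]
E
python3 - <<'E'
from h import *
d=np.load("f0.npz")
F={n:{k:d[k+n] for k in("color","z_map","mtx","R","t")} for n in "ts"}
f=F["t"];px=lambda u,v:((u+.5)/4-.5+225,(v+.5)/4-.5+145)
r=lambda u,v,z:ray(f,px(u,v),z)
BR,FR,FL=[r(*c,.006)[:2] for c in((368,97),(335,325),(147,300))]
e=(BR-FR);print("BR FR FL",BR,FR,FL,np.linalg.norm(e),np.linalg.norm(FL-FR))
y1=np.arctan2(e[1],e[0]);g=FL-FR;y2=np.arctan2(-g[0],g[1]);yaw=(y1+y2)/2;print("yaw",y1,y2)
X=np.array([np.cos(yaw),np.sin(yaw)]);Y=np.array([-X[1],X[0]])
print("axis from plate",(FR+FL)/2+.05*X)
pin=r(165,222,.126)[:2];print("pin",pin)
for c in((245,375),(275,412),(262,395)):print("tab top",r(*c,.148)[:2])
print("catch",r(305,262,.12)[:2],"cap",r(235,172,.19)[:2],"spout end",r(197,62,.17)[:2])
P=cloud(f);m=(P[...,2]>.184)&(P[...,2]<.2)&(abs(P[...,0]-.6)<.1)&(abs(P[...,1]-.1)<.05)
m=cv2.morphologyEx(m.astype(np.uint8),cv2.MORPH_OPEN,np.ones((7,7),np.uint8))
v,u=np.nonzero(m);print("cap mask",u.mean(),v.mean(),len(u),ray(f,((u.min()+u.max())/2,(v.min()+v.max())/2),.19))
t=ray(f,(290.6,243.4),.148)[:2]
for q in(t,np.array([.4695,.0845])):
    w=q-pin;print("tab rel in bracket",w@X,w@Y,np.linalg.norm(w),"angle",np.arctan2(-w@X,-w@Y))
print("closed tab",pin-.121*Y,"X",X,"Y",Y)
E
```

```text
BR FR FL [0.68604979 0.02420016] [0.53150699 0.04252867] [0.54549402 0.16617908] 0.15562586909402287 0.12443898386169187
yaw -0.118046850583 -0.11263872385412506
axis from plate [0.58816827 0.09859951]
pin [0.57362681 0.1431569 ]
tab top [0.4799151  0.09087049]
tab top [0.45883418 0.07289009]
tab top [0.46851166 0.08068401]
catch [0.5521723  0.05902923] cap [0.59044901 0.09752138] spout end [0.6604123  0.12341659]
cap mask 282.17333333333335 188.96 150 [0.58718602 0.10053164 0.19      ]
tab rel in bracket -0.09713543952243872 -0.07524994432704352 0.12287329950986299 angle 0.9116793784474052
tab rel in bracket -0.09668427034888037 -0.07025081339966549 0.11951160996409517 angle 0.9424400284553257
closed tab [0.55970126 0.0229609 ] X [ 0.99335539 -0.1150872 ] Y [0.1150872  0.99335539]
```

```bash
cat > g.py <<'E'
from h import *
yaw=-.115;X=np.array([np.cos(yaw),np.sin(yaw)]);Y=np.array([-X[1],X[0]])
pin=np.array([.5736,.1432])
def pose(th,gap):
    b=-Y*np.cos(th)-X*np.sin(th);p=X*np.cos(th)-Y*np.sin(th)
    return pin+.121*b-p*(.014+gap), yaw-th+np.pi
def rel(xy,z,psi=None):
    s=monitor.state();w,x,y,zz=s["tool_rot"];q=s["tool_pos"];now=2*np.arctan2(y,x)
    o=[round(float(a)/.3,3) for a in(xy[0]-q[0],xy[1]-q[1],z-q[2])]
    if psi is not None:o.append(round(float((psi-now+np.pi)%(2*np.pi)-np.pi)/(np.pi/2),3))
    return o,now
E
python3 - <<'E'
from g import *
for th,g in((.93,.03),(.93,.005)):
    p,a=pose(th,g);print(p,a,rel(p,.125,a))
E
```

```text
[0.44686045 0.12052655] 2.096592653589793 ([0.745, 2.345, -0.351, 1.102], np.float64(0.3657598394081275))
[0.45940799 0.09890343] 2.096592653589793 ([0.787, 2.273, -0.351, 1.102], np.float64(0.3657598394081275))
```

Emit:
arm_command:
  rows:
    - [0,[0.05,0.13,0.1],[0,0,0.07]]
    - [0,[0.1,0.26,0.15],[0,0,0.14]]
    - [0,[0.15,0.38,0.2],[0,0,0.2]]
    - [0,[0.2,0.5,0.2],[0,0,0.27]]
    - [0,[0.25,0.62,0.2],[0,0,0.33]]
    - [0,[0.3,0.75,0.2],[0,0,0.4]]
    - [0,[0.35,0.87,0.2],[0,0,0.46]]
    - [0,[0.37,0.95,0.2],[0,0,0.52]]
    - [0,[0.37,0.95,0.2],[0,0,0.55]]
    - [0,[0.37,0.95,0.2],[0,0,0.55]]

```text
time: 0.93
tool_pos: [0.3349, -0.2971, 0.2911]
tool_rot: [0.0, 0.816, 0.578, -0.0]
contact_force: [1.2, 0.4, 0.6]
gripper_width: 0.003
grasp_force: 0.0
```

Emit:
arm_command:
  rows:
    - [0,[0.05,0.13,0],[0,0,0.07]]
    - [0,[0.1,0.26,0],[0,0,0.14]]
    - [0,[0.15,0.38,0],[0,0,0.2]]
    - [0,[0.2,0.5,0],[0,0,0.27]]
    - [0,[0.25,0.62,0],[0,0,0.33]]
    - [0,[0.3,0.75,0],[0,0,0.4]]
    - [0,[0.35,0.87,0],[0,0,0.46]]
    - [0,[0.37,0.95,0],[0,0,0.52]]
    - [0,[0.37,0.95,0],[0,0,0.55]]
    - [0,[0.37,0.95,0],[0,0,0.55]]

```text
time: 1.77
tool_pos: [0.4458, -0.013, 0.2908]
tool_rot: [-0.001, 0.5, 0.866, -0.0]
contact_force: [-0.3, -0.1, -1.0]
gripper_width: -0.002
grasp_force: 0.0
```

Run:
```python
from g import *
s=monitor.state();print(s["tool_pos"],s["time"],s["contact_force"],s["joint_pos"])
p,a=pose(.93,.03);print(rel(p,.125,a))
```

```text
[ 0.44582853 -0.0129551   0.29076381] 1.7667 [-0.28831867 -0.05359537 -0.97093257] [-1.95983979e-01 -4.21874115e-01  1.92908342e+00 -3.23103036e-04
  1.63557678e+00 -7.20310268e-01]
([0.003, 0.445, -0.553, 0.001], np.float64(2.095101891796547))
```

Emit:
arm_command:
  rows:
    - [0,[0,0.12,0],[0,0,0]]
    - [0,[0,0.24,0],[0,0,0]]
    - [0,[0,0.36,0],[0,0,0]]
    - [0,[0,0.445,0],[0,0,0]]
    - [0,[0,0.445,-0.12],[0,0,0]]
    - [0,[0,0.445,-0.24],[0,0,0]]
    - [0,[0,0.445,-0.36],[0,0,0]]
    - [0,[0,0.445,-0.48],[0,0,0]]
    - [0,[0,0.445,-0.553],[0,0,0]]
    - [0,[0,0.445,-0.553],[0,0,0]]

```text
time: 2.6
tool_pos: [0.4414, 0.1182, 0.1189]
tool_rot: [-0.005, 0.502, 0.865, -0.004]
contact_force: [-0.6, 0.1, -0.2]
gripper_width: -0.004
grasp_force: 0.0
```

Run:
```python
from g import *
a=grab("top");b=grab("side")
im=np.vstack([cv2.resize(a["color"][170:265,235:345],None,fx=4,fy=4,interpolation=2)[:300],cv2.resize(b["color"][150:275,270:380],None,fx=4,fy=4,interpolation=2)[:300]])
cv2.imwrite("pics/c1.png",im[...,::-1])
s=monitor.state();print(s["tool_pos"],s["contact_force"])
for th,g in((.93,.0),(.8,0),(.65,0),(.5,0),(.35,0),(.25,0),(.2,0)):
    p,an=pose(th,g);print(th,rel(p,.125,an))
```

```text
[0.4454815  0.11886834 0.12509039] [0.55165603 0.59111446 1.34400612]
0.93 ([0.055, -0.081, -0.0, 0.004], np.float64(2.0904434767403277))
0.8 ([0.079, -0.128, -0.0, 0.087], np.float64(2.0904434767403277))
0.65 ([0.114, -0.178, -0.0, 0.182], np.float64(2.0904434767403277))
0.5 ([0.156, -0.221, -0.0, 0.278], np.float64(2.0904434767403277))
0.35 ([0.204, -0.258, -0.0, 0.373], np.float64(2.0904434767403277))
0.25 ([0.239, -0.279, -0.0, 0.437], np.float64(2.0904434767403277))
0.2 ([0.258, -0.288, -0.0, 0.469], np.float64(2.0904434767403277))
```

View pics/c1.png

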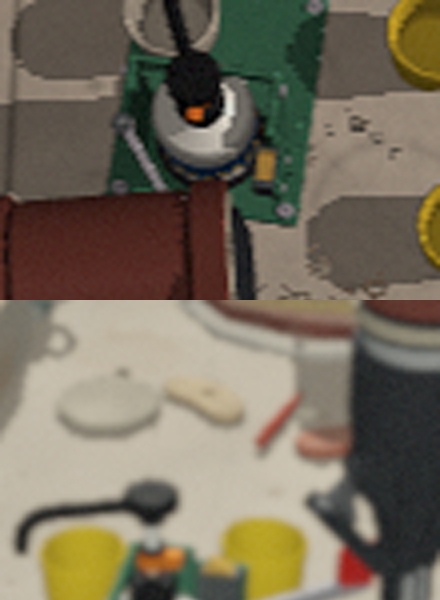

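The top crop shows the arm covering the tab, with the bar still open. In the side crop the fingers stand just beside the red tab at (355,565), on its pushing side. I start pushing along the arc.

Emit:
arm_command:
  rows:
    - [0,[0.028,-0.04,0],[0,0,0]]
    - [0,[0.055,-0.081,0],[0,0,0]]
    - [0,[0.067,-0.105,0],[0,0,0.043]]
    - [0,[0.079,-0.128,0],[0,0,0.087]]
    - [0,[0.096,-0.153,0],[0,0,0.135]]
    - [0,[0.114,-0.178,0],[0,0,0.182]]
    - [0,[0.135,-0.2,0],[0,0,0.23]]
    - [0,[0.156,-0.221,0],[0,0,0.278]]
    - [0,[0.18,-0.24,0],[0,0,0.325]]
    - [0,[0.204,-0.258,0],[0,0,0.373]]
    - [0,[0.22,-0.269,0],[0,0,0.405]]
    - [0,[0.22,-0.269,0],[0,0,0.405]]

```text
time: 3.7
tool_pos: [0.5143, 0.0379, 0.1288]
tool_rot: [0.003, 0.205, 0.979, 0.0]
contact_force: [1.1, -0.3, 1.0]
gripper_width: 0.0
grasp_force: 0.1
```

Run:
```python
from g import *
s=monitor.state();print(s["tool_pos"],s["contact_force"])
for th in(.3,.25,.2,.15,.1,.05,0.02,-.02,-.05):
    p,an=pose(th,0);print(th,rel(p,.125,an))
a=grab("top")
cv2.imwrite("pics/c2.png",cv2.resize(a["color"][170:265,235:345],None,fx=5,fy=5,interpolation=2)[...,::-1])
```

```text
[0.51433018 0.03793227 0.12884728] [ 1.10524353 -0.29643765  1.02402947]
0.3 ([-0.008, 0.001, -0.013, -0.001], np.float64(2.728060782846442))
0.25 ([0.01, -0.009, -0.013, 0.031], np.float64(2.728060782846442))
0.2 ([0.028, -0.018, -0.013, 0.063], np.float64(2.728060782846442))
0.15 ([0.047, -0.026, -0.013, 0.095], np.float64(2.728060782846442))
0.1 ([0.066, -0.033, -0.013, 0.126], np.float64(2.728060782846442))
0.05 ([0.085, -0.039, -0.013, 0.158], np.float64(2.728060782846442))
0.02 ([0.097, -0.042, -0.013, 0.177], np.float64(2.728060782846442))
-0.02 ([0.113, -0.046, -0.013, 0.203], np.float64(2.728060782846442))
-0.05 ([0.125, -0.049, -0.013, 0.222], np.float64(2.728060782846442))
```

View pics/c2.png

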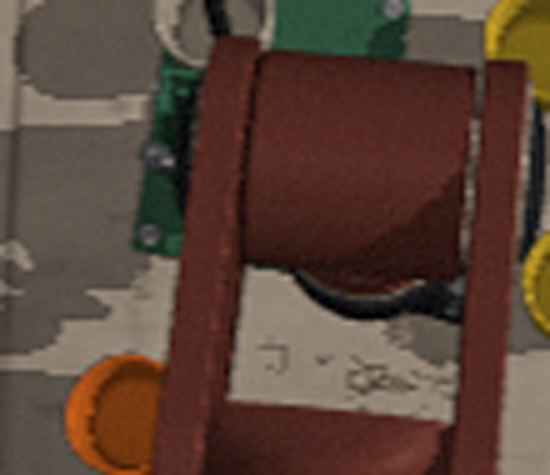

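The arm hides the tab in this view, but the bar no longer lies in its open position. I carry on slowly, checking the force.

Emit:
arm_command:
  rows:
    - [0,[0.006,-0.004,0],[0,0,0.01]]
    - [0,[0.012,-0.009,0],[0,0,0.02]]
    - [0,[0.019,-0.013,0],[0,0,0.04]]
    - [0,[0.025,-0.017,0],[0,0,0.055]]
    - [0,[0.031,-0.02,0],[0,0,0.065]]
    - [0,[0.037,-0.023,0],[0,0,0.08]]
    - [0,[0.044,-0.026,0],[0,0,0.09]]
    - [0,[0.05,-0.028,0],[0,0,0.1]]
    - [0,[0.05,-0.028,0],[0,0,0.1]]

```text
time: 4.5
tool_pos: [0.5262, 0.0311, 0.1261]
tool_rot: [-0.001, 0.127, 0.992, 0.0]
contact_force: [-4.1, 1.4, 3.4]
gripper_width: 0.001
grasp_force: 1.9
```

Emit:
arm_command:
  rows:
    - [0,[0.006,-0.002,0],[0,0,0.01]]
    - [0,[0.012,-0.005,0],[0,0,0.02]]
    - [0,[0.018,-0.007,0],[0,0,0.03]]
    - [0,[0.024,-0.009,0],[0,0,0.04]]
    - [0,[0.024,-0.009,0],[0,0,0.04]]

```text
time: 4.92
tool_pos: [0.5343, 0.028, 0.1258]
tool_rot: [0.001, 0.096, 0.995, -0.0]
contact_force: [-0.2, 0.4, 0.5]
gripper_width: 0.0
grasp_force: 0.0
```

Run:
```python
from g import *
s=monitor.state();print(s["tool_pos"],s["contact_force"],s["ft_torque"])
for th in(.1,.05,0,-.02,-.05):
    p,an=pose(th,0);print(th,rel(p,.125,an))
```

```text
[0.53430921 0.02796882 0.12577536] [-0.16549801  0.36852477  0.52682782] [ 0.04200315 -0.00900352  0.01352681]
0.1 ([-0.001, 0.0, -0.003, -0.015], np.float64(2.950169516211561))
0.05 ([0.019, -0.006, -0.003, 0.017], np.float64(2.950169516211561))
0 ([0.038, -0.011, -0.003, 0.049], np.float64(2.950169516211561))
-0.02 ([0.046, -0.013, -0.003, 0.061], np.float64(2.950169516211561))
-0.05 ([0.058, -0.015, -0.003, 0.08], np.float64(2.950169516211561))
```

Emit:
arm_command:
  rows:
    - [0,[0.006,-0.002,0],[0,0,0.01]]
    - [0,[0.012,-0.004,0],[0,0,0.02]]
    - [0,[0.018,-0.006,0],[0,0,0.02]]
    - [0,[0.018,-0.006,0],[0,0,0.02]]

```text
time: 5.25
tool_pos: [0.5393, 0.0263, 0.1254]
tool_rot: [-0.0, 0.08, 0.997, 0.0]
contact_force: [-1.1, 0.3, 0.8]
gripper_width: -0.002
grasp_force: 0.6
```

Emit:
arm_command:
  rows:
    - [0,[0.006,-0.002,0],[0,0,0.01]]
    - [0,[0.012,-0.003,0],[0,0,0.02]]
    - [0,[0.012,-0.003,0],[0,0,0.02]]

```text
time: 5.5
tool_pos: [0.5433, 0.0251, 0.1255]
tool_rot: [0.001, 0.064, 0.998, -0.0]
contact_force: [-0.0, 0.2, -0.2]
gripper_width: 0.002
grasp_force: 0.0
```

Emit:
arm_command:
  rows:
    - [0,[0.005,-0.001,0],[0,0,0.01]]
    - [0,[0.01,-0.002,0],[0,0,0.02]]
    - [0,[0.01,-0.002,0],[0,0,0.02]]

```text
time: 5.75
tool_pos: [0.5459, 0.0246, 0.1254]
tool_rot: [-0.0, 0.048, 0.999, -0.0]
contact_force: [0.1, -1.0, -0.4]
gripper_width: -0.001
grasp_force: 0.2
```

Run:
```python
from g import *
s=monitor.state();print(s["tool_pos"],s["contact_force"])
b=grab("side")
cv2.imwrite("pics/c3.png",cv2.resize(b["color"][170:285,260:400],None,fx=5,fy=5,interpolation=2)[...,::-1])
```

```text
[0.5459349  0.02461949 0.12536102] [ 0.09560755 -0.99887335 -0.39434431]
```

View pics/c3.png

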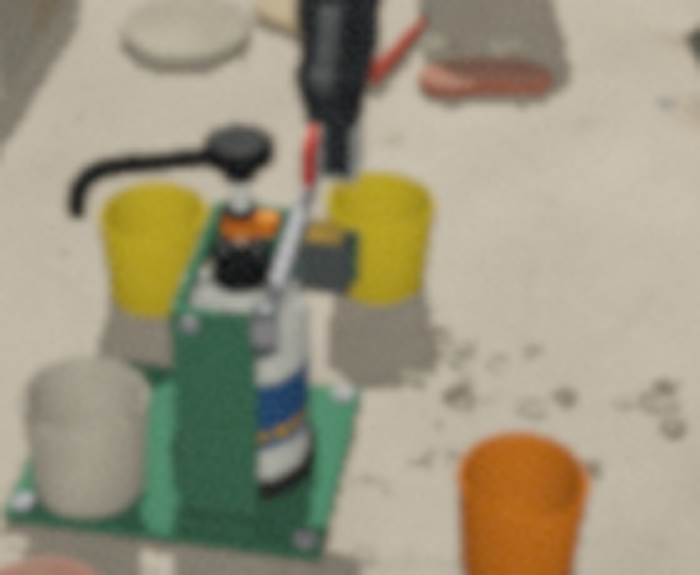

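The side view shows the tab at (315,150) with the fingers in front of it. The bar runs to the neck, with the brass catch at (325,240) on its front side. I press a little farther until I feel the stop.

Emit:
arm_command:
  rows:
    - [0,[0.005,-0.001,0],[0,0,0]]
    - [0,[0.005,-0.001,0],[0,0,0]]

```text
time: 5.97
tool_pos: [0.5464, 0.0246, 0.1253]
tool_rot: [-0.001, 0.049, 0.999, 0.0]
contact_force: [-5.2, -0.0, 2.7]
gripper_width: 0.0
grasp_force: 2.5
```

Emit:
arm_command:
  rows:
    - [0,[0.005,-0.001,0],[0,0,0]]
    - [0,[0.005,-0.001,0],[0,0,0]]

```text
time: 6.13
tool_pos: [0.5466, 0.0245, 0.1252]
tool_rot: [-0.003, 0.049, 0.999, 0.0]
contact_force: [-10.2, 1.1, 5.9]
gripper_width: -0.0
grasp_force: 5.3
```

Emit:
arm_command:
  rows:
    - [0,[0.005,-0.001,0],[0,0,0]]
    - [0,[0.005,-0.001,0],[0,0,0]]

```text
time: 6.3
tool_pos: [0.5467, 0.0245, 0.1251]
tool_rot: [-0.005, 0.049, 0.999, 0.0]
contact_force: [-15.8, 2.2, 8.9]
gripper_width: -0.001
grasp_force: 8.0
```

Hard stop reached at 16 N. I back off and lift clear.

Emit:
arm_command:
  rows:
    - [0,[-0.05,0,0],[0,0,0]]
    - [0,[-0.12,0,0],[0,0,0]]
    - [0,[-0.2,0,0.05],[0,0,0]]
    - [0,[-0.2,0,0.17],[0,0,0]]
    - [0,[-0.2,0,0.29],[0,0,0]]
    - [0,[-0.2,0,0.41],[0,0,0]]
    - [0,[-0.2,-0.12,0.45],[0,0,0]]
    - [0,[-0.2,-0.24,0.45],[0,0,0]]
    - [0,[-0.2,-0.36,0.45],[0,0,0]]
    - [0,[-0.2,-0.48,0.45],[0,0,0]]
    - [0,[-0.2,-0.48,0.45],[0,0,0]]

```text
time: 7.22
tool_pos: [0.4903, -0.1252, 0.2607]
tool_rot: [0.001, 0.052, 0.999, -0.002]
contact_force: [-0.3, 1.0, -0.7]
gripper_width: 0.004
grasp_force: 0.0
```

Run:
```python
from g import *
a=grab("top");b=grab("side")
s=monitor.state();print(s["time"],s["tool_pos"],s["contact_force"],rel((.589,.099),.21))
A=cv2.resize(a["color"][150:240,235:345],None,fx=4,fy=4,interpolation=2);B=cv2.resize(b["color"][185:255,270:380],None,fx=4,fy=4,interpolation=2)[:240]
cv2.imwrite("pics/c4.png",np.vstack([A,B])[:600,:,::-1])
P=cloud(a);m=((P[...,2]>.18)&(P[...,2]<.2)&(abs(P[...,0]-.589)<.03)&(abs(P[...,1]-.1)<.03)).astype(np.uint8)
v,u=np.nonzero(cv2.morphologyEx(m,cv2.MORPH_OPEN,np.ones((7,7),np.uint8)));print(ray(a,((u.min()+u.max())/2,(v.min()+v.max())/2),.19),np.median(P[v,u],0))
```

```text
7.3167 [ 0.49034886 -0.12112675  0.26035211] [0.83320307 0.05221413 1.10725018] ([0.329, 0.734, -0.168], np.float64(3.0413202763540803))
[0.58718602 0.10053164 0.19      ] [0.58716774 0.10050131 0.18921458]
```

View pics/c4.png

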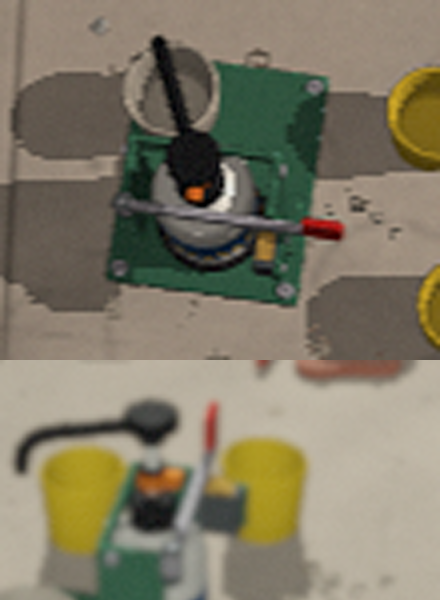

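The keeper stays closed by itself: the bar now runs from the pin (122,202) across the neck to the tab (322,230), behind the brass catch. Next I move above the cap.

Emit:
arm_command:
  rows:
    - [0,[0.05,0.11,0],[0,0,0]]
    - [0,[0.1,0.22,0],[0,0,0]]
    - [0,[0.15,0.33,0],[0,0,0]]
    - [0,[0.2,0.44,0],[0,0,0]]
    - [0,[0.25,0.55,0],[0,0,0]]
    - [0,[0.3,0.66,0],[0,0,0]]
    - [0,[0.325,0.736,0],[0,0,0]]
    - [0,[0.325,0.736,-0.07],[0,0,0]]
    - [0,[0.325,0.736,-0.14],[0,0,0]]
    - [0,[0.325,0.736,-0.18],[0,0,0]]
    - [0,[0.325,0.736,-0.18],[0,0,0]]
    - [0,[0.325,0.736,-0.18],[0,0,0]]

```text
time: 8.32
tool_pos: [0.5871, 0.1013, 0.2057]
tool_rot: [-0.001, 0.048, 0.999, 0.0]
contact_force: [-0.5, 0.1, 0.5]
gripper_width: 0.002
grasp_force: 0.0
```

Emit:
arm_command:
  rows:
    - [0,[0,0,-0.01],[0,0,0]]
    - [0,[0,0,-0.02],[0,0,0]]
    - [0,[0,0,-0.03],[0,0,0]]
    - [0,[0,0,-0.04],[0,0,0]]
    - [0,[0,0,-0.05],[0,0,0]]
    - [0,[0,0,-0.06],[0,0,0]]
    - [0,[0,0,-0.067],[0,0,0]]
    - [0,[0,0,-0.067],[0,0,0]]

```text
time: 8.98
tool_pos: [0.5879, 0.1005, 0.1865]
tool_rot: [0.0, 0.049, 0.999, -0.0]
contact_force: [-1.1, 0.2, 3.5]
gripper_width: 0.001
grasp_force: 1.7
```

Emit:
arm_command:
  rows:
    - [0,[0,0,-0.007],[0,0,0]]
    - [0,[0,0,-0.013],[0,0,0]]
    - [0,[0,0,-0.013],[0,0,0]]

```text
time: 9.23
tool_pos: [0.588, 0.1005, 0.1825]
tool_rot: [0.0, 0.049, 0.999, -0.0]
contact_force: [-1.8, -0.3, 4.5]
gripper_width: -0.0
grasp_force: 2.0
```

Emit:
arm_command:
  rows:
    - [0,[0,0,-0.005],[0,0,0]]
    - [0,[0,0,-0.005],[0,0,0]]

```text
time: 9.4
tool_pos: [0.5879, 0.1005, 0.181]
tool_rot: [0.0, 0.049, 0.999, -0.0]
contact_force: [-1.3, -0.6, 4.4]
gripper_width: 0.002
grasp_force: 2.2
```

Emit:
arm_command:
  rows:
    - [0,[0,0,-0.005],[0,0,0]]
    - [0,[0,0,-0.005],[0,0,0]]

```text
time: 9.57
tool_pos: [0.588, 0.1006, 0.1794]
tool_rot: [0.0, 0.049, 0.999, -0.0]
contact_force: [-0.3, -1.5, 4.6]
gripper_width: -0.001
grasp_force: 2.3
```

Emit:
arm_command:
  rows:
    - [0,[0,0,-0.005],[0,0,0]]
    - [0,[0,0,-0.005],[0,0,0]]

```text
time: 9.73
tool_pos: [0.5879, 0.1005, 0.1779]
tool_rot: [0.0, 0.049, 0.999, -0.0]
contact_force: [-0.1, -1.9, 4.5]
gripper_width: -0.0
grasp_force: 2.5
```

Emit:
arm_command:
  rows:
    - [0,[0,0,-0.005],[0,0,0]]
    - [0,[0,0,-0.005],[0,0,0]]

```text
time: 9.9
tool_pos: [0.5879, 0.1006, 0.1765]
tool_rot: [0.0, 0.049, 0.999, -0.0]
contact_force: [-1.1, -1.6, 5.3]
gripper_width: -0.0
grasp_force: 2.6
```

Emit:
arm_command:
  rows:
    - [0,[0,0,-0.005],[0,0,0]]
    - [0,[0,0,-0.005],[0,0,0]]

```text
time: 10.07
tool_pos: [0.5879, 0.1006, 0.1751]
tool_rot: [0.0, 0.049, 0.999, -0.0]
contact_force: [-1.0, -1.4, 5.7]
gripper_width: -0.001
grasp_force: 2.7
```

Emit:
arm_command:
  rows:
    - [0,[0,0,-0.005],[0,0,0]]
    - [0,[0,0,-0.005],[0,0,0]]

```text
time: 10.23
tool_pos: [0.588, 0.1006, 0.1743]
tool_rot: [0.0, 0.049, 0.999, -0.0]
contact_force: [-2.0, -1.7, 7.4]
gripper_width: 0.001
grasp_force: 3.7
```

Stop reached at about z = 0.1743, where the force starts to rise. I increase to roughly 18–20 N.

Emit:
arm_command:
  rows:
    - [0,[0,0,-0.005],[0,0,0]]
    - [0,[0,0,-0.005],[0,0,0]]

```text
time: 10.4
tool_pos: [0.588, 0.1006, 0.1738]
tool_rot: [0.0, 0.049, 0.999, -0.0]
contact_force: [-4.5, -1.2, 10.8]
gripper_width: 0.001
grasp_force: 5.5
```

Emit:
arm_command:
  rows:
    - [0,[0,0,-0.005],[0,0,0]]
    - [0,[0,0,-0.005],[0,0,0]]

```text
time: 10.57
tool_pos: [0.5881, 0.1006, 0.1733]
tool_rot: [0.0, 0.049, 0.999, -0.0]
contact_force: [-6.9, -2.0, 14.9]
gripper_width: -0.005
grasp_force: 7.5
```

Emit:
arm_command:
  rows:
    - [0,[0,0,-0.006],[0,0,0]]
    - [0,[0,0,-0.006],[0,0,0]]
    - [0,[0,0,-0.006],[0,0,0]]
    - [0,[0,0,-0.006],[0,0,0]]
    - [0,[0,0,-0.006],[0,0,0]]
    - [0,[0,0,-0.006],[0,0,0]]
    - [0,[0,0,-0.006],[0,0,0]]

```text
time: 11.15
tool_pos: [0.5881, 0.1006, 0.1728]
tool_rot: [0.0, 0.049, 0.999, -0.0]
contact_force: [-9.4, -2.5, 19.3]
gripper_width: 0.001
grasp_force: 9.7
```

Emit:
arm_command:
  rows:
    - [0,[0,0,0.02],[0,0,0]]
    - [0,[0,0,0.04],[0,0,0]]
    - [0,[0,0,0.06],[0,0,0]]
    - [0,[0,0,0.08],[0,0,0]]
    - [0,[0,0,0.1],[0,0,0]]
    - [0,[0,0,0.1],[0,0,0]]
    - [0,[0,0,0.1],[0,0,0]]
    - [0,[0,0,0.1],[0,0,0]]
    - [0,[0,0,0.1],[0,0,0]]

```text
time: 11.9
tool_pos: [0.5872, 0.1008, 0.1975]
tool_rot: [-0.001, 0.049, 0.999, 0.0]
contact_force: [-0.4, 0.8, 0.3]
gripper_width: 0.001
grasp_force: 0.0
```

Second and third strokes, using the same depths.

Emit:
arm_command:
  rows:
    - [0,[0,0,-0.015],[0,0,0]]
    - [0,[0,0,-0.03],[0,0,0]]
    - [0,[0,0,-0.045],[0,0,0]]
    - [0,[0,0,-0.055],[0,0,0]]
    - [0,[0,0,-0.065],[0,0,0]]
    - [0,[0,0,-0.072],[0,0,0]]
    - [0,[0,0,-0.079],[0,0,0]]
    - [0,[0,0,-0.085],[0,0,0]]
    - [0,[0,0,-0.09],[0,0,0]]
    - [0,[0,0,-0.095],[0,0,0]]
    - [0,[0,0,-0.1],[0,0,0]]
    - [0,[0,0,-0.1],[0,0,0]]

```text
time: 12.9
tool_pos: [0.588, 0.1007, 0.1729]
tool_rot: [0.0, 0.049, 0.999, -0.0]
contact_force: [-9.9, -0.9, 19.1]
gripper_width: -0.001
grasp_force: 9.6
```

Emit:
arm_command:
  rows:
    - [0,[0,0,0],[0,0,0]]
    - [0,[0,0,0],[0,0,0]]
    - [0,[0,0,0],[0,0,0]]
    - [0,[0,0,0],[0,0,0]]
    - [0,[0,0,0],[0,0,0]]
    - [0,[0,0,0],[0,0,0]]

```text
time: 13.4
tool_pos: [0.588, 0.1007, 0.1729]
tool_rot: [0.0, 0.049, 0.999, -0.0]
contact_force: [-9.5, -1.0, 18.7]
gripper_width: -0.004
grasp_force: 9.5
```

Emit:
arm_command:
  rows:
    - [0,[0,0,0.02],[0,0,0]]
    - [0,[0,0,0.04],[0,0,0]]
    - [0,[0,0,0.06],[0,0,0]]
    - [0,[0,0,0.08],[0,0,0]]
    - [0,[0,0,0.1],[0,0,0]]
    - [0,[0,0,0.1],[0,0,0]]
    - [0,[0,0,0.1],[0,0,0]]
    - [0,[0,0,0.1],[0,0,0]]
    - [0,[0,0,0.1],[0,0,0]]

```text
time: 14.15
tool_pos: [0.5873, 0.1006, 0.1976]
tool_rot: [-0.001, 0.049, 0.999, -0.0]
contact_force: [0.2, 0.2, 0.4]
gripper_width: 0.003
grasp_force: 0.0
```

Emit:
arm_command:
  rows:
    - [0,[0,0,-0.015],[0,0,0]]
    - [0,[0,0,-0.03],[0,0,0]]
    - [0,[0,0,-0.045],[0,0,0]]
    - [0,[0,0,-0.055],[0,0,0]]
    - [0,[0,0,-0.065],[0,0,0]]
    - [0,[0,0,-0.072],[0,0,0]]
    - [0,[0,0,-0.079],[0,0,0]]
    - [0,[0,0,-0.085],[0,0,0]]
    - [0,[0,0,-0.09],[0,0,0]]
    - [0,[0,0,-0.095],[0,0,0]]
    - [0,[0,0,-0.1],[0,0,0]]
    - [0,[0,0,-0.1],[0,0,0]]

```text
time: 15.15
tool_pos: [0.588, 0.1007, 0.1729]
tool_rot: [0.0, 0.049, 0.999, -0.0]
contact_force: [-9.7, -1.2, 19.8]
gripper_width: 0.003
grasp_force: 9.5
```

Emit:
arm_command:
  rows:
    - [0,[0,0,0],[0,0,0]]
    - [0,[0,0,0],[0,0,0]]
    - [0,[0,0,0],[0,0,0]]
    - [0,[0,0,0],[0,0,0]]
    - [0,[0,0,0],[0,0,0]]
    - [0,[0,0,0],[0,0,0]]

```text
time: 15.65
tool_pos: [0.588, 0.1007, 0.1729]
tool_rot: [0.0, 0.049, 0.999, -0.0]
contact_force: [-8.6, -1.0, 18.5]
gripper_width: 0.006
grasp_force: 9.5
```

Emit:
arm_command:
  rows:
    - [0,[0,0,0.03],[0,0,0]]
    - [0,[0,0,0.06],[0,0,0]]
    - [0,[0,0,0.1],[0,0,0]]
    - [0,[0,0,0.2],[0,0,0]]
    - [0,[0,0,0.3],[0,0,0]]
    - [0,[-0.1,-0.1,0.3],[0,0,0]]
    - [0,[-0.2,-0.2,0.3],[0,0,0]]
    - [0,[-0.25,-0.3,0.3],[0,0,0]]
    - [0,[-0.25,-0.4,0.3],[0,0,0]]
    - [0,[-0.25,-0.5,0.3],[0,0,0]]
    - [0,[-0.25,-0.6,0.3],[0,0,0]]
    - [0,[-0.25,-0.6,0.3],[0,0,0]]

```text
time: 16.65
tool_pos: [0.5122, -0.0833, 0.2581]
tool_rot: [-0.0, 0.051, 0.999, -0.001]
contact_force: [-0.9, 0.4, 0.4]
gripper_width: -0.001
grasp_force: 0.0
```

Run:
```python
from g import *
a=grab("top");b=grab("side");print(monitor.state()["contact_force"])
A=cv2.resize(a["color"][150:240,235:345],None,fx=4,fy=4,interpolation=2);B=cv2.resize(b["color"][185:255,270:380],None,fx=4,fy=4,interpolation=2)[:240]
cv2.imwrite("pics/c5.png",np.vstack([A,B])[:600,:,::-1])
P=cloud(a);m=((P[...,2]>.165)&(P[...,2]<.2)&(abs(P[...,0]-.589)<.012)&(abs(P[...,1]-.1)<.012))
print(np.median(P[m],0))
```

```text
[-0.20831124  0.25361714 -0.45663518]
[0.58806846 0.10058264 0.18952762]
```

View pics/c5.png

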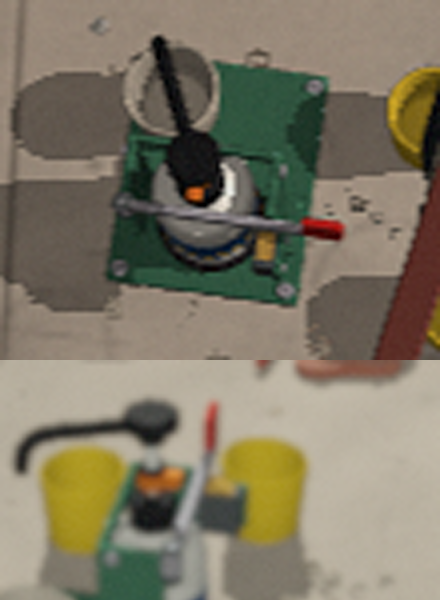

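The keeper is still closed (tab at (322,230)), the cap is fully up at 0.1895 m and the cup is under the spout at (172,90). The arm is clear of everything.

```bash
python3 -c "
from plant import manip
print(manip.job_done())"
```

```text
the job is handed in; nothing more can be done
None
```

The job is handed in (no verdict was returned): the keeper is closed in its catch, the pump got three full strokes at about 19 N each, the cap is fully up, and the cup still stands under the spout.

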